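Transfer a hanging slide carrier over the rail end stop into the next rail's nest

TASK

Lift the blue-handled slide carrier over the red end stop of the rail with the grey post, thread it onto the bar of the rail with the blue post, and bring it gently along to the tall yellow end plate of the nest there. Let it settle down between the yellow ridge and the plate so that it presses the green pad fully down, hanging straight, and let go. Glass slides: keep the carrier upright, never push hard against the rails, and leave the orange-handled carrier and the other bench things where they are.

Things in the scene. Friction and masses are not known exactly. Their poses are not given: they have to be found in the camera images.
- rail1: First rail (grey post), fixed: level aluminium bar 10 mm wide, 12 mm tall, top at z = 185 mm, held only by a post at its far end. Origin at the base's underside, vertically below the bar's free end; z up; the bar runs 250 mm along this frame's +y. Post 34 x 30 mm at y = 265 mm, 197 mm high. Base plate 90 mm wide, y = -10 to 280 mm, 20 mm thick.
- rail1_end (a point): Bar top at the free end of the first rail, on the bar's centre line (axes as rail1). A red end stop stands here, on the bar's first 6 mm, 10 mm high and as wide as the bar.
- rail2: Second rail (blue post), fixed: the same, but the bar runs from the origin along this frame's -y (bar y = 0 to -250 mm, post at -265 mm), top at z = 185 mm in this frame; the stand is sunk up to 12 mm into the table, so its bar may be lower than the first. A yellow nest is clamped on the bar; its place differs every time and is not measured: middle between y = -100 and -180 mm.
- rail2_end (a point): Bar top at the free end of the second rail, on the centre line (axes as rail2), with the same 10 mm red stop. Yellow nest farther on, in order: ridge across the bar, 6 mm high, 45 degree flanks, crest 30.5 mm before the nest's middle; 49 mm of room; rigid end plate, face 24.5 mm beyond the middle, 34 mm wide, 36 mm above the bar top. The clamp does not yield.
- seat (a joint): Green sprung pad, 9 x 24 mm, in the middle of the nest, standing 3 mm above the bar top: its travel in m, 0 = up, 0.003 = fully down (flush with the bar). It takes about 1.2 N to push fully down; the carrier's weight alone does it.
- carrier_grip (a point): Centre of the blue upright handle tab of the carrier to be moved (web 10 mm thick in x, 46 mm high; at each end in y a flange 24 mm wide, 4 mm thick, with 34 mm between the flanges for the fingers). Axes: z up, y along the rail it hangs on. Below the tab: steel saddle 28 x 46 (y) x 10 mm whose flat underside, 33 mm below this point, rests on the bar. Carrier mass 0.2 to 0.4 kg, well balanced below the tab.
- carrier_saddle (a point): Middle of that saddle's underside. Two legs, 20 mm apart inside, 24 mm long in y, go down beside the bar to a crosspiece 48 mm below: a closed loop, so the carrier leaves a bar only over its free end; it can rise at most 36 mm on the bar and must rise over 10 mm to pass a stop. Below hangs the rack of glass slides, 44 x 50 (y) mm, lowest point 134 mm below here.
- spare_grip (a point): The same point of an identical carrier with an orange handle, hanging on the first rail behind the blue one; it stays there.
- mouse_top (a point): Top of the black computer mouse, 105 x 62 x 30 mm; leave alone.
- stain_mid (a point): Middle of the amber stain bottle, 56 mm across, 110 mm high; leave alone.
- dish_mid (a point): Middle of the clear dish, 90 mm across, 16 mm high; leave alone.
- slidebox_mid (a point): Middle of the green slide box, 85 x 170 x 35 mm; leave alone.
- pencup_mid (a point): Middle of the grey cup, 72 mm across, 95 mm high; leave alone.

How it is judged:
By the outcome, as a careful person would: the job done as asked, in the order asked, and still so for the second after the job is handed in, with the robot touching nothing.
It also fails if it takes over 54 s, if anything falls off the work surface, if the arm or the gripper's body presses on something with over 40 N, if the wrist force passes 120 N, or if a joint passes its speed limit or range.

ROBOT

A 6-joint arm with a two-finger parallel gripper is mounted at the origin on the work surface. World frame = base frame: x ahead of the robot, y to its left, z up, the work surface at z = 0. Lengths are in m, angles in rad, forces in N, time in s.
With the tool pointing down it reaches from about 0.325 to 0.9 m from the base axis. Payload 3.5 kg.
Tool frame: the origin (TCP) lies on the front face of the gripper's body, between the roots of the fingers; the fingertips stand 73 mm ahead of it and the grasp point (between the pads) lies 54 mm ahead of it; z points along the fingers, y is the direction in which the jaws open and shut (so a half turn about z gives the same grasp; the last joint's range is limited). The gripper opens to 85 mm and grips with 20 to 120 N. Pads are 22 mm wide; open, the fingers measure 114 mm over their backs; the gripper's body (76 mm by 85 mm) begins 54 mm behind the grasp point. The pads swing forward as they close: fully open they stand 13 mm farther back than shut.
Start: joints at [-1.304, 0.276, -0.026, 1.268, 0, 1.467], TCP at [0.226, -0.583, 0.304] pointing down, gripper open.
Joint ranges: [-3.12, 3.12], [-0.85, 1.88], [-1.08, 1.24], [-1.95, 2.15], [-1.57, 1.53], [-3.14, 3.14]. Speed limits (rad/s): [2.57, 2.57, 3.14, 3.14, 3.14, 3.14].

INTERFACE

Orientations are given as a rotation vector (axis times angle).
In Python, from rig import robot gives the robot as it stands.
- The arm moves only by the shell command python3 -m pendant 'ROWS' [FORCE]. ROWS is JSON, a list of rows, each an object of numbers: "claw": the opening, from 0 (shut) to 1 (fully open); "tx", "ty", "tz": the shift along the tool's x, y, z as a fraction of full scale; "ax", "ay", "az": the turn, a rotation vector about the tool's x, y, z as a fraction of full scale. A call has 1 to 10 rows; each row is the pose to reach, as a shift and turn from the pose commanded when the call began, along the tool's axes at that moment, turning the shorter way round; what a row does not reach only later rows make up. Full scale, the value 1, is 0.75 m for a shift and pi rad for a turn. A row lasts 1/8 s, in which the tool goes at most 62.5 mm and 10.7 degrees, less where a joint would pass 70% of its speed; a pose out of reach is approached as far as the arm can. A call with a number of a shift or a turn outside -1 to 1 is refused whole. A call with a gripper value outside its range is refused whole. The fingers move at their own pace and stop on an object; FORCE is the grip in N (left out, the last holds). Time passes only in rows, so rows that repeat a pose let the fingers close. It gives the time, the measured TCP pose, the force and the opening at its end, in the units of the state.
- robot.read_state(): the state, without advancing time (a new reading comes with each control period).
- robot.snapshot(name): name is "scene" or "side" or "wrist"; returns the picture (400x640x3 uint8, blue, green, red); there is no depth.
- robot.camera_info(name): a dict with "intrinsics" (3x3 intrinsics, pixels), "position" and "orientation" of the camera in the world. Camera axes: x right, y up, looking along -z (the intrinsics and any distortion apply to the point x, -y, -z); pixel columns grow to the right and rows downward; lengths in m; the calibration is good to about 2 mm. A picture is of the moment at which its call begins: read the wrist's pose just before it. camera_info takes no time and is no camera call; for the wrist camera it gives the pose at the moment of the call.
- robot.close_job(): hands the job in, once; it reports no verdict.
The state is a dict: "time_s": time; "qpos": joint angles; "qd": joint speeds; "effort": joint torques, N m; "tool_pos": TCP position; "eef_rot": TCP orientation; "force": force on the tool from outside, world axes, zero at the start; "moment": the same for the moment, N m; "opening": opening from 0.0 (shut) to 1.0 (fully open).
Only numpy, scipy, OpenCV 4.12 (cv2) and the standard library are available. Lean on these libraries where they do the work, as an engineer would, in place of code of your own. Each camera call takes 0.05 s, during which the arm holds its last target. There are 200 camera calls.

## Working session

There is one attempt and no reset: what is moved stays moved. The work goes in short steps, Python scripts to look and compute and a shell command to move; the robot and the scene stay as the last step left them, time stands still between calls to the robot, and variables do not carry over. Pictures are saved under pics/ and viewed, about 8 in all and at most 12, crops included, and the job is handed in when it is done.

```bash
ls; mkdir -p pics
python3 - <<'E'
from rig import robot
import cv2,numpy as np
s=robot.read_state(); print({k:np.round(v,4).tolist() for k,v in s.items()})
for n in ["scene","side","wrist"]:
    i=robot.camera_info(n); print(n,{k:np.round(v,4).tolist() if not isinstance(v,str) else v for k,v in i.items()})
    cv2.imwrite(f"pics/{n}0.png",robot.snapshot(n))
E
```

```text
pics
{'time_s': 0.0, 'qpos': [-1.3044, 0.2772, -0.0279, 1.268, -0.0, 1.4674], 'qd': [0.0017, -0.0003, -0.0017, 0.0014, 0.0005, 0.0012], 'effort': [0.0002, -44.5515, 29.5199, 0.0166, 0.0002, -0.0], 'tool_pos': [0.2257, -0.5822, 0.3027], 'eef_rot': [-3.0858, -0.5771, 0.0003], 'force': [-0.1132, 0.7357, 0.5848], 'moment': [0.0402, 0.0568, 0.0209], 'opening': 1.0002}
scene {'intrinsics': [[476.1547, 0.0, 320.9], [0.0, 476.1547, 197.2071], [0.0, 0.0, 1.0]], 'position': [1.3673, -0.3146, 1.3305], 'orientation': [0.5561, 0.3827, 1.1317]}
side {'intrinsics': [[403.2562, 0.0, 325.4461], [0.0, 403.2562, 195.0996], [0.0, 0.0, 1.0]], 'position': [-0.1806, 0.7078, 0.8524], 'orientation': [0.4782, -1.104, -2.0803]}
wrist {'intrinsics': [[338.2125, 0.0, 320.3736], [0.0, 338.2125, 196.0405], [0.0, 0.0, 1.0]], 'position': [0.2896, -0.5573, 0.3722], 'orientation': [-0.2419, 0.1676, -1.1918]}
```

View pics/scene0.png

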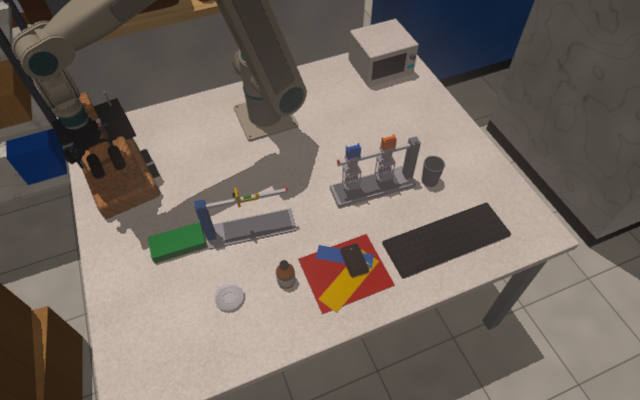

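View pics/side0.png

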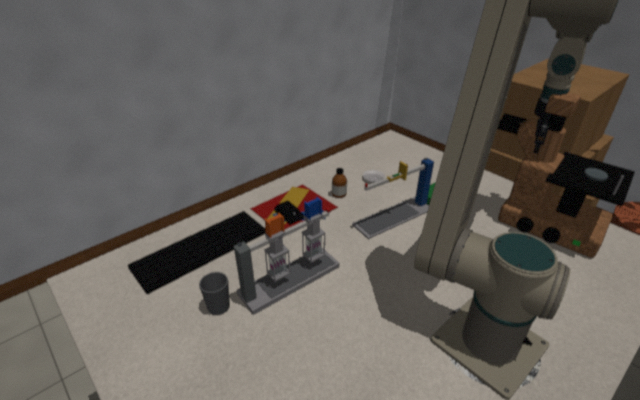

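The scene view shows the grey-post rail with blue handle at about (353,152), orange handle at (388,143) and its red stop at (338,162). The blue-post rail has its red stop at (286,189) and the yellow nest at about (237,196). The side view shows the blue handle at (313,208) and the yellow plate at (403,169).

```bash
cat > h.py <<'E'
import cv2,numpy as np
from scipy.spatial.transform import Rotation as R
def ray(i,uv):
    K=np.array(i["intrinsics"]); d=np.linalg.solve(K,[uv[0],uv[1],1.]); d=R.from_rotvec(i["orientation"]).apply([d[0],-d[1],-d[2]])
    return np.array(i["position"]),d/np.linalg.norm(d)
def plane(i,uv,z):
    o,d=ray(i,uv); return o+d*(z-o[2])/d[2]
def tri(obs):
    A=np.zeros((3,3));b=np.zeros(3);P=[]
    for i,uv in obs:
        o,d=ray(i,uv);M=np.eye(3)-np.outer(d,d);A+=M;b+=M@o;P.append((M,o))
    x=np.linalg.solve(A,b); return x,[float(np.linalg.norm(M@(x-o))) for M,o in P]
def proj(i,p):
    c=R.from_rotvec(i["orientation"]).inv().apply(np.array(p)-i["position"]); q=np.array(i["intrinsics"])@[c[0],-c[1],-c[2]]; return q[:2]/q[2]
RNG=dict(red=[((0,110,60),(7,255,255)),((173,110,60),(180,255,255))],orange=[((8,150,90),(17,255,255))],yellow=[((20,130,70),(33,255,255))],green=[((40,100,50),(85,255,255))],blue=[((105,110,50),(125,255,255))])
def blobs(im,col,box=None,mina=6):
    h=cv2.cvtColor(im,cv2.COLOR_BGR2HSV); m=sum(cv2.inRange(h,np.array(a),np.array(b)) for a,b in RNG[col])
    if box: k=np.zeros_like(m); x0,y0,x1,y1=box; k[y0:y1,x0:x1]=1; m=m*k
    n,_,st,c=cv2.connectedComponentsWithStats(m)
    return [(st[j].tolist(),np.round(c[j],1).tolist()) for j in range(1,n) if st[j][4]>=mina]
E
python3 - <<'E'
from rig import robot
from h import *
for n,box in [("scene",(150,130,450,260)),("side",(220,140,470,310))]:
    im=cv2.imread(f"pics/{n}0.png")
    for c in RNG: print(n,c,blobs(im,c,box,4))
a=cv2.imread("pics/scene0.png")[130:240,180:430]; b=cv2.imread("pics/side0.png")[150:310,230:450]
cv2.imwrite("pics/crop0.png",np.vstack([cv2.resize(a,(750,330),interpolation=2),cv2.resize(b,(750,int(160*1.65)),interpolation=2)[:264]]))
E
```

```text
scene red [([337, 160, 3, 3, 5], [338.0, 160.8]), ([285, 186, 3, 4, 8], [286.0, 187.2]), ([332, 234, 48, 26, 366], [360.1, 244.6]), ([299, 253, 22, 7, 79], [309.5, 257.0])]
scene orange [([382, 135, 14, 8, 46], [388.7, 138.2]), ([361, 249, 6, 4, 7], [363.7, 250.6]), ([374, 257, 4, 3, 4], [375.5, 258.2])]
scene yellow [([234, 188, 25, 18, 79], [243.3, 196.3]), ([361, 250, 4, 3, 6], [362.3, 251.2])]
scene green [([244, 195, 7, 4, 16], [246.9, 196.4]), ([150, 223, 55, 36, 1161], [176.0, 239.9])]
scene blue [([347, 144, 13, 8, 36], [352.3, 147.4]), ([195, 200, 10, 10, 60], [199.4, 203.9]), ([317, 246, 26, 14, 276], [328.8, 253.2]), ([363, 254, 10, 6, 46], [368.0, 256.7])]
side red [([365, 183, 2, 4, 5], [365.8, 184.4]), ([298, 185, 39, 27, 278], [315.7, 200.8]), ([252, 192, 35, 28, 333], [267.4, 206.4]), ([284, 220, 18, 10, 45], [290.5, 224.3])]
side orange [([339, 175, 6, 5, 15], [341.2, 177.1]), ([298, 187, 12, 20, 33], [303.3, 193.8]), ([279, 192, 9, 11, 16], [282.8, 197.3]), ([265, 210, 18, 26, 230], [274.1, 222.7]), ([283, 222, 4, 8, 13], [283.7, 224.7])]
side yellow [([388, 162, 19, 19, 74], [400.8, 172.3]), ([281, 187, 27, 20, 273], [294.6, 195.8]), ([273, 211, 3, 2, 4], [274.0, 211.8]), ([270, 215, 3, 2, 5], [271.2, 215.6])]
side green [([428, 184, 7, 15, 55], [430.4, 190.5])]
side blue [([421, 159, 12, 46, 227], [426.3, 180.2]), ([302, 198, 20, 21, 254], [312.3, 208.0])]
```

Run:
```python
from rig import robot
from h import *
S=robot.camera_info("scene");D=robot.camera_info("side")
f=lambda n,a,b:print(n,*[np.round(v,4) for v in tri([(S,a),(D,b)])])
f("red2",(286,187.5),(366,184.7)); f("blue",(353,151),(312.3,208)); f("orange",(388.7,143),(274.1,222.7)); f("nestgreen",(246.9,196.4),(392,179))
f("platetop",(235.5,188.5),(403.5,162.5)); f("post2top",(200,202.5),(427,159)); f("post1top",(412,139),(242,242))
print("red1", plane(S,(338,161),.19), "red2",plane(S,(286,187.5),.185),"b",plane(S,(352.5,145.5),.24),"o",plane(S,(389,136.5),.24))
```

```text
red2 [ 0.5015 -0.083   0.1839] [0.0014 0.0014]
blue [0.4778 0.1518 0.2224] [0.0004 0.0004]
orange [0.4922 0.2672 0.2247] [0.0019 0.0019]
nestgreen [ 0.4827 -0.1964  0.1694] [0.0061 0.0061]
platetop [ 0.4752 -0.2275  0.2195] [0.0005 0.0005]
post2top [ 0.4634 -0.3385  0.1954] [0.0013 0.0013]
post1top [0.4961 0.3555 0.2097] [0.0022 0.0022]
red1 [0.47196494 0.10436133 0.19      ] red2 [ 0.50346976 -0.08231388  0.185     ] b [0.47082925 0.15287765 0.24      ] o [0.48098794 0.27442034 0.24      ]
```

View pics/crop0.png

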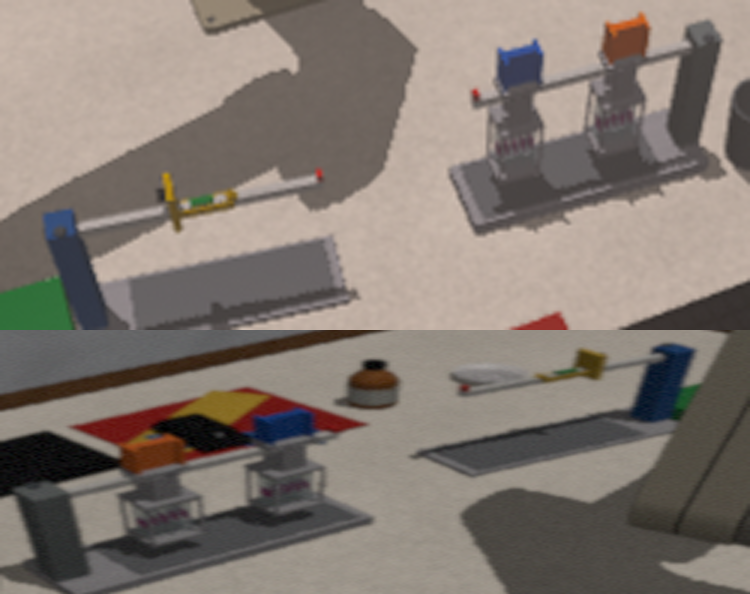

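The crops show both rails clearly: blue-post rail nest with plate top near scene (235,188) and ridge near (258,193). Now I'll plan a first look over rail 2 with the wrist camera.

```bash
cat >> h.py <<'E'
def delta(s,p,yaw):
    """row numbers to bring TCP to p, tool down, tool y at yaw deg (world)"""
    T=R.from_rotvec(s["eef_rot"]); c,sn=np.cos(np.radians(yaw)),np.sin(np.radians(yaw))
    G=R.from_matrix(np.array([[-sn,c,0],[c,sn,0],[0,0,-1.]]).T)
    d=T.inv().apply(np.array(p)-s["tool_pos"])/.75; w=(T.inv()*G).as_rotvec()/np.pi
    return "t",np.round(d,4).tolist(),"a",np.round(w,4).tolist()
def toolyaw(s):
    y=R.from_rotvec(s["eef_rot"]).as_matrix()[:,1]; return float(np.degrees(np.arctan2(y[1],y[0])))
E
python3 - <<'E'
from rig import robot
from h import *
s=robot.read_state(); i=robot.camera_info("wrist"); T=R.from_rotvec(s["eef_rot"])
print(T.inv().apply(np.array(i["position"])-s["tool_pos"]).round(4)); C=R.from_rotvec(i["orientation"])
print((T.inv()*C).as_matrix().round(3), toolyaw(s))
print("up",delta(s,[.30,-.45,.42],toolyaw(s)),delta(s,[.50,-.27,.42],51))
E
```

```text
[ 0.0685 -0.0003 -0.0693]
[[ 0.001  0.962  0.274]
 [ 1.    -0.001 -0.001]
 [-0.     0.274 -0.962]] -68.81023010040023
up ('t', [0.1561, -0.129, -0.1557], 'a', [-0.0005, -0.0001, -0.0]) ('t', [0.4915, -0.2563, -0.1555], 'a', [-0.0003, -0.0006, -0.6656])
```

Run:
```python
from rig import robot
from h import *
s=robot.read_state(); print(delta(s,[.50,-.30,.40],51),delta(s,[.546,-.21,.36],81))
```

```text
('t', [0.477, -0.219, -0.1289], 'a', [-0.0003, -0.0006, -0.6656]) ('t', [0.5776, -0.3086, -0.0754], 'a', [-0.0001, -0.0007, -0.8323])
```

```bash
python3 -m pendant '[{"tz":-0.13,"claw":1},{"tz":-0.13,"claw":1},{"tx":0.48,"ty":-0.22,"tz":-0.13,"az":-0.66,"claw":1},{"tx":0.48,"ty":-0.22,"tz":-0.13,"az":-0.66,"claw":1},{"tx":0.48,"ty":-0.22,"tz":-0.13,"az":-0.66,"claw":1},{"tx":0.48,"ty":-0.22,"tz":-0.13,"az":-0.66,"claw":1},{"tx":0.48,"ty":-0.22,"tz":-0.13,"az":-0.66,"claw":1},{"tx":0.48,"ty":-0.22,"tz":-0.13,"az":-0.66,"claw":1},{"tx":0.48,"ty":-0.22,"tz":-0.13,"az":-0.66,"claw":1},{"tx":0.48,"ty":-0.22,"tz":-0.13,"az":-0.66,"claw":1}]'
python3 - <<'E'
from rig import robot
from h import *
s=robot.read_state(); print(toolyaw(s),s["force"],delta(s,[.546,-.21,.36],81))
E
```

```text
-68.81023010040023 [ 0.20939707 -0.04349988  0.25707819] ('t', [0.5776, -0.3086, -0.0754], 'a', [-0.0001, -0.0007, -0.8323])invalid input at $[0]: expected keys claw, tx, ty, tz, ax, ay, az
```

```bash
python3 -m pendant '[{"claw":1,"tx":0,"ty":0,"tz":-0.13,"ax":0,"ay":0,"az":0},{"claw":1,"tx":0,"ty":0,"tz":-0.13,"ax":0,"ay":0,"az":0},{"claw":1,"tx":0.48,"ty":-0.22,"tz":-0.13,"ax":0,"ay":0,"az":-0.66},{"claw":1,"tx":0.48,"ty":-0.22,"tz":-0.13,"ax":0,"ay":0,"az":-0.66},{"claw":1,"tx":0.48,"ty":-0.22,"tz":-0.13,"ax":0,"ay":0,"az":-0.66},{"claw":1,"tx":0.48,"ty":-0.22,"tz":-0.13,"ax":0,"ay":0,"az":-0.66},{"claw":1,"tx":0.48,"ty":-0.22,"tz":-0.13,"ax":0,"ay":0,"az":-0.66},{"claw":1,"tx":0.48,"ty":-0.22,"tz":-0.13,"ax":0,"ay":0,"az":-0.66},{"claw":1,"tx":0.48,"ty":-0.22,"tz":-0.13,"ax":0,"ay":0,"az":-0.66},{"claw":1,"tx":0.48,"ty":-0.22,"tz":-0.13,"ax":0,"ay":0,"az":-0.66}]'
python3 - <<'E'
from rig import robot
from h import *
s=robot.read_state(); print(toolyaw(s),s["force"],delta(s,[.546,-.21,.36],81))
E
```

```text
time_s: 1.4
tool_pos: [0.5031, -0.2969, 0.4009]
eef_rot: [-1.853, -2.536, -0.0]
force: [0.2, 1.0, -0.2]
opening: 0.999
17.684565626646886 [ 0.23264331  0.98725571 -0.1820435 ] ('t', [0.093, 0.0898, 0.0546], 'a', [0.0, -0.0003, -0.3518])
```

```bash
python3 -m pendant '[{"claw":1,"tx":0.093,"ty":0.09,"tz":0.055,"ax":0,"ay":0,"az":-0.352},{"claw":1,"tx":0.093,"ty":0.09,"tz":0.055,"ax":0,"ay":0,"az":-0.352},{"claw":1,"tx":0.093,"ty":0.09,"tz":0.055,"ax":0,"ay":0,"az":-0.352},{"claw":1,"tx":0.093,"ty":0.09,"tz":0.055,"ax":0,"ay":0,"az":-0.352},{"claw":1,"tx":0.093,"ty":0.09,"tz":0.055,"ax":0,"ay":0,"az":-0.352},{"claw":1,"tx":0.093,"ty":0.09,"tz":0.055,"ax":0,"ay":0,"az":-0.352},{"claw":1,"tx":0.093,"ty":0.09,"tz":0.055,"ax":0,"ay":0,"az":-0.352},{"claw":1,"tx":0.093,"ty":0.09,"tz":0.055,"ax":0,"ay":0,"az":-0.352}]'
python3 - <<'E'
from rig import robot
from h import *
import json
s=robot.read_state(); i=robot.camera_info("wrist"); im=robot.snapshot("wrist"); cv2.imwrite("pics/w1.png",im)
json.dump({k:np.array(v).tolist() for k,v in i.items()},open("w1.json","w"))
print(toolyaw(s),s["tool_pos"])
for c in RNG: print(c,[b for b in blobs(im,c,None,12)])
E
```

```text
time_s: 2.4
tool_pos: [0.5457, -0.2122, 0.3599]
eef_rot: [-0.264, -3.13, -0.0]
force: [0.4, -0.4, -0.6]
opening: 0.998
80.35325166748385 [ 0.54574346 -0.21223007  0.35992038]
red [([485, 101, 10, 14, 123], [489.8, 107.3]), ([495, 192, 97, 130, 4538], [559.5, 250.5]), ([410, 214, 100, 130, 3746], [447.9, 256.7])]
orange [([561, 255, 23, 26, 42], [574.5, 269.7]), ([478, 262, 30, 20, 37], [491.8, 271.8]), ([362, 274, 26, 22, 313], [374.0, 284.1]), ([517, 294, 21, 14, 26], [528.0, 300.5]), ([423, 313, 15, 22, 36], [429.0, 323.0])]
yellow [([267, 86, 16, 54, 706], [274.5, 112.7]), ([285, 99, 84, 25, 771], [334.2, 110.3]), ([561, 235, 6, 7, 25], [563.3, 238.2]), ([561, 256, 22, 23, 199], [572.0, 267.4]), ([479, 263, 58, 45, 959], [502.7, 287.4]), ([425, 313, 15, 22, 112], [431.9, 322.3])]
green [([20, 67, 165, 92, 7529], [88.2, 112.5]), ([304, 105, 32, 13, 364], [319.1, 111.2])]
blue [([98, 92, 48, 47, 1673], [121.9, 112.2]), ([450, 197, 71, 58, 2081], [485.0, 224.8]), ([564, 244, 15, 10, 69], [571.7, 248.0]), ([563, 252, 8, 8, 44], [565.8, 255.3])]
```

View pics/w1.png

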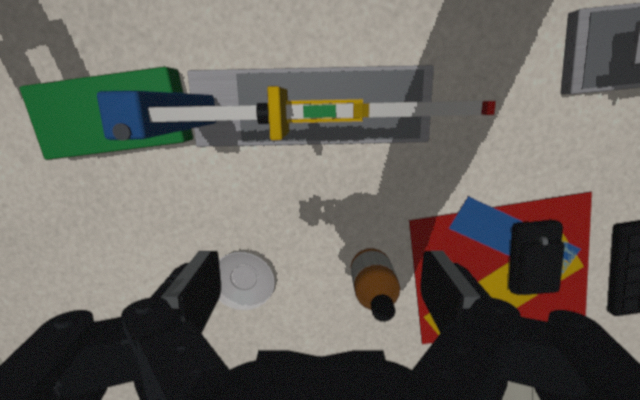

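The wrist view shows rail 2 from above: red stop at (490,107), ridge at about (365,110), green pad centre (319,111), plate at cols 267–283, and the bar level along row ~110.

Run:
```python
from rig import robot
from h import *
import json
S=robot.camera_info("scene");D=robot.camera_info("side");W=json.load(open("w1.json"))
x,e=tri([(W,(489.8,107.3)),(S,(286,187.5)),(D,(366,184.7))]); print("red2",x.round(4),np.round(e,4))
x,e=tri([(W,(489.8,107.3)),(S,(286,187.5))]); print("red2 ws",x.round(4),np.round(e,4))
x,e=tri([(W,(275,90)),(S,(235.5,188.5))]); print("plate top far corner",x.round(4),np.round(e,4))
x,e=tri([(W,(319.3,111.2)),(S,(246.9,196.4))]); print("pad",x.round(4),np.round(e,4))
for z in (.173,.179,.185):
    r=plane(W,(495,107),z); p=plane(W,(319.5,111.2),z+.003); c=plane(W,(365,110),z+.006); f=plane(W,(285,111.5),z); b=plane(W,(155,114),z)
    d=(r-b)[:2]; u=d/np.linalg.norm(d)
    print(z,"end",r.round(4),"pad",p.round(4),"barpost",b.round(4),"yaw",np.degrees(np.arctan2(u[1],u[0])).round(2),"along: pad",((r-p)[:2]@u).round(4),"crest",((r-c)[:2]@u).round(4),"platebase",((r-f)[:2]@u).round(4),"post",((r-b)[:2]@u).round(4))
```

```text
red2 [ 0.5015 -0.0834  0.1835] [0.0006 0.0016 0.0012]
red2 ws [ 0.5013 -0.0823  0.1815] [0.0008 0.0008]
plate top far corner [ 0.466  -0.2273  0.2087] [0.0002 0.0002]
pad [ 0.4841 -0.2021  0.1783] [0.0006 0.0006]
0.173 end [ 0.5027 -0.0753  0.173 ] pad [ 0.4842 -0.2026  0.176 ] barpost [ 0.466  -0.3225  0.173 ] yaw 81.55 along: pad 0.1286 crest 0.096 platebase 0.154 post 0.2499
0.179 end [ 0.5021 -0.0783  0.179 ] pad [ 0.484  -0.2026  0.182 ] barpost [ 0.4663 -0.3197  0.179 ] yaw 81.55 along: pad 0.1256 crest 0.0937 platebase 0.1504 post 0.244
0.185 end [ 0.5015 -0.0812  0.185 ] pad [ 0.4838 -0.2025  0.188 ] barpost [ 0.4665 -0.3168  0.185 ] yaw 81.55 along: pad 0.1226 crest 0.0915 platebase 0.1468 post 0.2382
```

Run:
```python
from rig import robot
from h import *
s=robot.read_state(); print(delta(s,[.55,.18,.38],85))
```

```text
('t', [0.0819, 0.5166, -0.0266], 'a', [0.0, -0.0001, -0.0257])
```

```bash
python3 -m pendant '[{"claw":1,"tx":0.082,"ty":0.517,"tz":-0.027,"ax":0,"ay":0,"az":-0.026},{"claw":1,"tx":0.082,"ty":0.517,"tz":-0.027,"ax":0,"ay":0,"az":-0.026},{"claw":1,"tx":0.082,"ty":0.517,"tz":-0.027,"ax":0,"ay":0,"az":-0.026},{"claw":1,"tx":0.082,"ty":0.517,"tz":-0.027,"ax":0,"ay":0,"az":-0.026},{"claw":1,"tx":0.082,"ty":0.517,"tz":-0.027,"ax":0,"ay":0,"az":-0.026},{"claw":1,"tx":0.082,"ty":0.517,"tz":-0.027,"ax":0,"ay":0,"az":-0.026},{"claw":1,"tx":0.082,"ty":0.517,"tz":-0.027,"ax":0,"ay":0,"az":-0.026},{"claw":1,"tx":0.082,"ty":0.517,"tz":-0.027,"ax":0,"ay":0,"az":-0.026}]'
python3 - <<'E'
from rig import robot
from h import *
import json
s=robot.read_state(); i=robot.camera_info("wrist"); im=robot.snapshot("wrist"); cv2.imwrite("pics/w2.png",im)
json.dump({k:np.array(v).tolist() for k,v in i.items()},open("w2.json","w"))
print(toolyaw(s),s["tool_pos"])
for c in ("red","blue","orange"): print(c,[b for b in blobs(im,c,None,12)])
E
```

```text
time_s: 3.45
tool_pos: [0.5492, 0.181, 0.3803]
eef_rot: [-0.13, -3.139, 0.001]
force: [0.7, -0.2, -1.2]
opening: 1.001
85.24733795443024 [0.54918405 0.18104525 0.38028128]
red [([202, 97, 11, 13, 123], [206.5, 103.0]), ([204, 229, 100, 124, 5023], [265.9, 293.4]), ([125, 238, 59, 63, 2082], [149.6, 264.8])]
blue [([226, 83, 74, 41, 1807], [260.8, 102.9]), ([164, 224, 65, 40, 1146], [188.6, 244.3]), ([279, 276, 8, 7, 23], [283.1, 279.3])]
orange [([423, 82, 76, 41, 1659], [460.3, 101.6]), ([262, 260, 14, 12, 21], [269.0, 264.2]), ([263, 285, 31, 29, 47], [281.0, 301.3]), ([39, 287, 38, 28, 681], [56.8, 300.4]), ([211, 318, 44, 28, 54], [232.6, 331.9])]
```

View pics/w2.png

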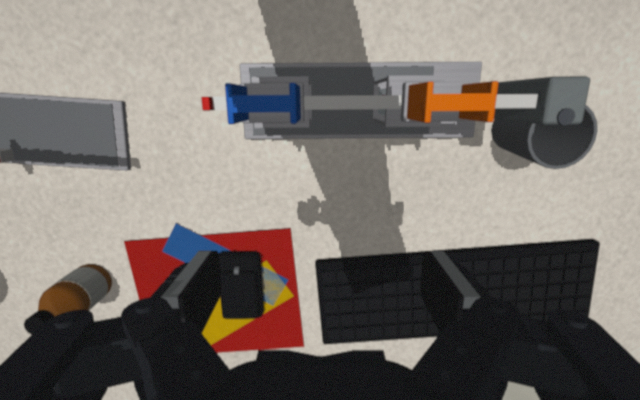

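Run:
```python
from rig import robot
from h import *
import json
W=json.load(open("w2.json"));S=robot.camera_info("scene")
r=plane(W,(202,103),.195); b=plane(W,(537,101),.185); u=(b-r)[:2]; print("end",r.round(4),"postend",b.round(4),"len",np.linalg.norm(u).round(4),"yaw",np.degrees(np.arctan2(u[1],u[0])).round(2))
g=plane(W,(260,103),.241); o=plane(W,(463,101.5),.241); print("blue",g.round(4),"orange",o.round(4),np.degrees(np.arctan2(*(o-g)[[1,0]])).round(2))
print(tri([(W,(260,103)),(S,(352.5,146))]))
s=robot.read_state(); print(delta(s,[g[0],g[1],.38],175.5))
```

```text
end [0.4743 0.1007 0.195 ] postend [0.4934 0.349  0.185 ] len 0.249 yaw 85.62
blue [0.478  0.1507 0.241 ] orange [0.487  0.2709 0.241 ] 85.71
(array([0.47748244, 0.15057112, 0.24497336]), [0.000953605825013567, 0.0009536058250134851])
('t', [0.0913, -0.0469, 0.0004], 'a', [-0.0002, -0.0003, -0.5019])
```

```bash
python3 -m pendant '[{"claw":1,"tx":0.091,"ty":-0.047,"tz":0,"ax":0,"ay":0,"az":-0.502},{"claw":1,"tx":0.091,"ty":-0.047,"tz":0,"ax":0,"ay":0,"az":-0.502},{"claw":1,"tx":0.091,"ty":-0.047,"tz":0,"ax":0,"ay":0,"az":-0.502},{"claw":1,"tx":0.091,"ty":-0.047,"tz":0,"ax":0,"ay":0,"az":-0.502},{"claw":1,"tx":0.091,"ty":-0.047,"tz":0,"ax":0,"ay":0,"az":-0.502},{"claw":0.6,"tx":0.091,"ty":-0.047,"tz":0,"ax":0,"ay":0,"az":-0.502},{"claw":0.6,"tx":0.091,"ty":-0.047,"tz":0,"ax":0,"ay":0,"az":-0.502},{"claw":0.6,"tx":0.091,"ty":-0.047,"tz":0,"ax":0,"ay":0,"az":-0.502},{"claw":0.6,"tx":0.091,"ty":-0.047,"tz":0,"ax":0,"ay":0,"az":-0.502},{"claw":0.6,"tx":0.091,"ty":-0.047,"tz":0,"ax":0,"ay":0,"az":-0.502}]'
python3 - <<'E'
from rig import robot
from h import *
s=robot.read_state(); print(toolyaw(s),delta(s,[.478,.1507,.275],175.65))
im=robot.snapshot("wrist"); cv2.imwrite("pics/w3.png",im)
for c in ("blue","red"): print(blobs(im,c,None,30))
E
```

```text
time_s: 4.75
tool_pos: [0.4784, 0.1492, 0.3803]
eef_rot: [2.128, -2.31, 0.0]
force: [0.3, 1.1, -0.6]
opening: 0.602
175.2929250632823 ('t', [-0.0021, 0.0006, 0.1404], 'a', [0.0001, -0.0002, -0.002])
[([117, 0, 65, 80, 2878], [149.5, 36.3]), ([126, 125, 6, 9, 32], [128.3, 128.5]), ([122, 133, 10, 13, 68], [126.1, 139.2]), ([301, 170, 37, 73, 1867], [319.5, 207.0])]
[([55, 0, 85, 67, 3151], [101.6, 23.8]), ([0, 24, 190, 139, 8023], [94.6, 116.2]), ([313, 128, 13, 8, 101], [319.1, 131.5])]
```

View pics/w3.png

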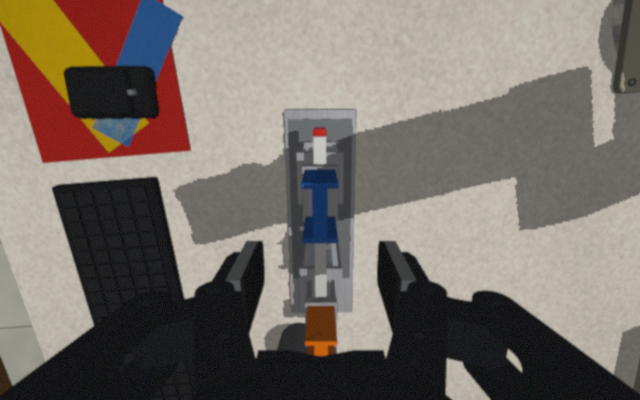

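Handle is centred between the fingers (col 320, rows 170–243), aligned with the image vertical. Descend and grip.

```bash
python3 -m pendant '[{"claw":0.6,"tx":-0.002,"ty":0.0005,"tz":0.06,"ax":0,"ay":0,"az":-0.002},{"claw":0.6,"tx":-0.002,"ty":0.0005,"tz":0.11,"ax":0,"ay":0,"az":-0.002},{"claw":0.6,"tx":-0.002,"ty":0.0005,"tz":0.13,"ax":0,"ay":0,"az":-0.002},{"claw":0.6,"tx":-0.002,"ty":0.0005,"tz":0.14,"ax":0,"ay":0,"az":-0.002},{"claw":0.6,"tx":-0.002,"ty":0.0005,"tz":0.14,"ax":0,"ay":0,"az":-0.002}]' 60
python3 - <<'E'
from rig import robot
from h import *
s=robot.read_state(); print(toolyaw(s),delta(s,[.478,.1507,.275],175.65)); print(s["force"])
E
python3 -m pendant '[{"claw":0,"tx":0,"ty":0,"tz":0,"ax":0,"ay":0,"az":0},{"claw":0,"tx":0,"ty":0,"tz":0,"ax":0,"ay":0,"az":0},{"claw":0,"tx":0,"ty":0,"tz":0,"ax":0,"ay":0,"az":0},{"claw":0,"tx":0,"ty":0,"tz":0,"ax":0,"ay":0,"az":0}]' 60
```

```text
time_s: 5.42
tool_pos: [0.4785, 0.1524, 0.2761]
eef_rot: [-2.139, 2.3, -0.001]
force: [-0.1, 0.7, 0.1]
opening: 0.6
175.8583967372683 ('t', [0.0023, 0.0006, 0.0015], 'a', [-0.0003, 0.0001, 0.0012])
[-0.13355019  0.68243822  0.08448022]
time_s: 5.92
tool_pos: [0.4788, 0.1526, 0.2765]
eef_rot: [-2.139, 2.298, -0.002]
force: [0.5, -0.3, 4.9]
opening: 0.116
```

```bash
python3 -m pendant '[{"claw":0,"tx":0,"ty":0,"tz":-0.008,"ax":0,"ay":0,"az":0},{"claw":0,"tx":0,"ty":0,"tz":-0.018,"ax":0,"ay":0,"az":0},{"claw":0,"tx":0,"ty":0,"tz":-0.028,"ax":0,"ay":0,"az":0},{"claw":0,"tx":0,"ty":0,"tz":-0.028,"ax":0,"ay":0,"az":0},{"claw":0,"tx":0,"ty":0,"tz":-0.028,"ax":0,"ay":0,"az":0}]' 60
python3 - <<'E'
from rig import robot
from h import *
s=robot.read_state(); print(s["force"],s["moment"],toolyaw(s))
im=robot.snapshot("wrist"); cv2.imwrite("pics/w4.png",im)
cv2.imwrite("pics/s4.png",robot.snapshot("side")[170:310,220:380])
# exit along rail1 by 0.16 m (y end .1007, legs/rack back edge: centre must be >25mm past + margin)
u=np.array([np.cos(np.radians(85.65)),np.sin(np.radians(85.65)),0]); p=s["tool_pos"]-u*.12
print(p, delta(s,p,175.65))
E
```

```text
time_s: 6.55
tool_pos: [0.4779, 0.1524, 0.2963]
eef_rot: [2.14, -2.299, -0.0]
force: [0.4, 0.2, -4.1]
opening: 0.109
[ 0.43241292  0.22217876 -4.11054263] [0.01646441 0.05668225 0.01850766] 175.89216975081226
[0.46882456 0.032784   0.29626603] ('t', [0.16, 0.0007, 0.0], 'a', [0.0001, -0.0, 0.0013])
```

```bash
python3 -m pendant '[{"claw":0,"tx":0.01,"ty":0,"tz":0,"ax":0,"ay":0,"az":0},{"claw":0,"tx":0.03,"ty":0,"tz":0,"ax":0,"ay":0,"az":0},{"claw":0,"tx":0.05,"ty":0,"tz":0,"ax":0,"ay":0,"az":0},{"claw":0,"tx":0.07,"ty":0,"tz":0,"ax":0,"ay":0,"az":0},{"claw":0,"tx":0.09,"ty":0,"tz":0,"ax":0,"ay":0,"az":0},{"claw":0,"tx":0.11,"ty":0,"tz":0,"ax":0,"ay":0,"az":0},{"claw":0,"tx":0.13,"ty":0,"tz":0,"ax":0,"ay":0,"az":0},{"claw":0,"tx":0.15,"ty":0,"tz":0,"ax":0,"ay":0,"az":0},{"claw":0,"tx":0.16,"ty":0,"tz":0,"ax":0,"ay":0,"az":0},{"claw":0,"tx":0.16,"ty":0,"tz":0,"ax":0,"ay":0,"az":0}]' 60
python3 - <<'E'
from rig import robot
from h import *
import json
s=robot.read_state(); print(s["force"],s["moment"],toolyaw(s))
i=robot.camera_info("wrist"); im=robot.snapshot("wrist"); cv2.imwrite("pics/w5.png",im)
json.dump({k:np.array(v).tolist() for k,v in i.items()},open("w5.json","w"))
for c in ("yellow","red","green","blue"): print(c,blobs(im,c,None,20))
# carrier: TCP = grip + .054+; keep same dz. bar2 end and axis
u=np.array([np.cos(np.radians(81.55)),np.sin(np.radians(81.55)),0]); e=np.array([.5024,-.077,0])
p=e+u*.045; p[2]=s["tool_pos"][2]-.008; print(p,delta(s,p,171.55))
E
```

```text
time_s: 7.9
tool_pos: [0.4695, 0.0323, 0.2964]
eef_rot: [-2.139, 2.3, 0.0]
force: [-0.8, 0.7, -3.2]
opening: 0.107
[-0.82201717  0.67745832 -3.16969899] [ 0.0085086  -0.02049267  0.00680041] 175.8366368909988
yellow [([0, 83, 77, 120, 4012], [25.2, 146.5]), ([55, 228, 40, 31, 349], [75.4, 244.7]), ([112, 228, 14, 11, 81], [118.1, 231.8])]
red [([226, 2, 23, 17, 315], [236.5, 10.1]), ([0, 38, 142, 135, 11375], [71.1, 89.6]), ([0, 151, 174, 118, 7613], [83.1, 230.5])]
green []
blue [([89, 95, 75, 90, 3590], [126.6, 140.0]), ([286, 206, 71, 142, 5734], [320.4, 265.7]), ([98, 244, 10, 9, 42], [103.1, 248.5])]
[ 0.50901258 -0.0324885   0.28841978] ('t', [0.0824, -0.0589, 0.0106], 'a', [-0.0, 0.0001, 0.0238])
```

View pics/w5.png

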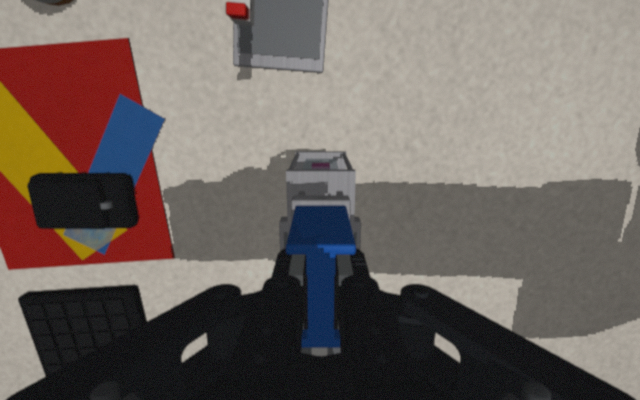

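The carrier hangs straight and clear of rail 1; the red stop of rail 2 is at (237,10), upper left.

Run:
```python
from rig import robot
from h import *
import json
W=json.load(open("w5.json")); W1=json.load(open("w1.json")); S=robot.camera_info("scene")
print("stop top@.186",plane(W,(236.5,10),.186),"flange front", plane(W,(320.5,206),.261))
print(tri([(W,(236.5,10)),(W1,(489.8,107.3)),(S,(286,187.5))]),tri([(W,(236.5,10)),(W1,(489.8,107.3))]))
s=robot.read_state()
u=np.array([np.cos(np.radians(81.55)),np.sin(np.radians(81.55)),0]); e=np.array([.5024,-.077,0])
p=e+u*.045; p[2]=.290; print(p,delta(s,p,171.55))
```

```text
stop top@.186 [ 0.5005591  -0.08097012  0.186     ] flange front [ 0.46588726 -0.00385775  0.261     ]
(array([ 0.50134746, -0.08223601,  0.18146403]), [0.00021180973547187435, 0.0008072768282125466, 0.0007235743185685469]) (array([ 0.50168882, -0.08243348,  0.18006927]), [9.082981557541397e-05, 9.082981557549353e-05])
[ 0.50901258 -0.0324885   0.29      ] ('t', [0.0829, -0.0588, 0.0085], 'a', [-0.0, 0.0002, 0.024])
```

```bash
python3 -m pendant '[{"claw":0,"tx":0.02,"ty":-0.014,"tz":0.002,"ax":0,"ay":0,"az":0.006},{"claw":0,"tx":0.04,"ty":-0.028,"tz":0.004,"ax":0,"ay":0,"az":0.012},{"claw":0,"tx":0.06,"ty":-0.042,"tz":0.006,"ax":0,"ay":0,"az":0.018},{"claw":0,"tx":0.075,"ty":-0.054,"tz":0.008,"ax":0,"ay":0,"az":0.024},{"claw":0,"tx":0.083,"ty":-0.059,"tz":0.0085,"ax":0,"ay":0,"az":0.024},{"claw":0,"tx":0.083,"ty":-0.059,"tz":0.0085,"ax":0,"ay":0,"az":0.024},{"claw":0,"tx":0.083,"ty":-0.059,"tz":0.0085,"ax":0,"ay":0,"az":0.024}]' 60
python3 - <<'E'
from rig import robot
from h import *
import json
W=json.load(open("w5.json")); print("flange top/bottom", plane(W,(320.5,247),.261), plane(W,(320.5,206),.215))
s=robot.read_state(); print(s["force"],toolyaw(s),s["tool_pos"])
i=robot.camera_info("wrist"); im=robot.snapshot("wrist"); cv2.imwrite("pics/w6.png",im)
json.dump({k:np.array(v).tolist() for k,v in i.items()},open("w6.json","w"))
for c in ("yellow","red","green"): print(c,blobs(im,c,(200,0,440,400),20))
E
```

```text
time_s: 8.82
tool_pos: [0.5088, -0.0322, 0.29]
eef_rot: [2.052, -2.378, -0.001]
force: [-0.4, -0.0, -3.2]
opening: 0.109
flange top/bottom [0.46692208 0.01055998 0.261     ] [0.46691509 0.01066259 0.215     ]
[-0.38588254 -0.02958015 -3.1746666 ] 171.58639379148252 [ 0.50880684 -0.03220483  0.28998327]
yellow []
red [([309, 131, 18, 12, 211], [317.5, 136.5]), ([200, 217, 18, 76, 720], [205.6, 263.8])]
green []
```

View pics/w6.png

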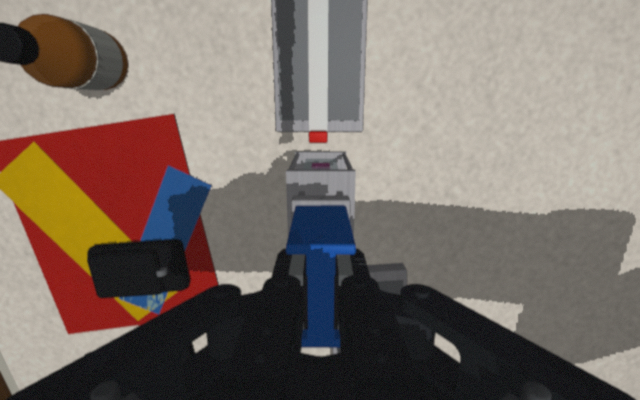

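Bar is parallel to the image vertical; the stop (317.5,136) sits about 1.5 mm off the handle centre (320.5), so I'll correct by ty −0.002 and thread on.

```bash
python3 -m pendant '[{"claw":0,"tx":0.005,"ty":-0.002,"tz":0,"ax":0,"ay":0,"az":0},{"claw":0,"tx":0.02,"ty":-0.002,"tz":0,"ax":0,"ay":0,"az":0},{"claw":0,"tx":0.035,"ty":-0.002,"tz":0,"ax":0,"ay":0,"az":0},{"claw":0,"tx":0.05,"ty":-0.002,"tz":0,"ax":0,"ay":0,"az":0},{"claw":0,"tx":0.065,"ty":-0.002,"tz":0,"ax":0,"ay":0,"az":0},{"claw":0,"tx":0.08,"ty":-0.002,"tz":0,"ax":0,"ay":0,"az":0},{"claw":0,"tx":0.095,"ty":-0.002,"tz":0,"ax":0,"ay":0,"az":0},{"claw":0,"tx":0.11,"ty":-0.002,"tz":0,"ax":0,"ay":0,"az":0},{"claw":0,"tx":0.12,"ty":-0.002,"tz":0,"ax":0,"ay":0,"az":0},{"claw":0,"tx":0.12,"ty":-0.002,"tz":0,"ax":0,"ay":0,"az":0}]' 60
python3 - <<'E'
from rig import robot
from h import *
import json
s=robot.read_state(); print(s["force"],s["moment"],toolyaw(s),s["tool_pos"])
i=robot.camera_info("wrist"); im=robot.snapshot("wrist"); cv2.imwrite("pics/w7.png",im)
json.dump({k:np.array(v).tolist() for k,v in i.items()},open("w7.json","w"))
for c in ("yellow","red","green","blue"): print(c,blobs(im,c,(200,0,440,400),20))
cv2.imwrite("pics/w7c.png",cv2.resize(im[0:280,220:420],None,fx=2,fy=2,interpolation=2))
E
```

```text
time_s: 10.12
tool_pos: [0.4974, -0.1222, 0.29]
eef_rot: [-2.051, 2.379, 0.0]
force: [-0.3, -0.2, -4.1]
opening: 0.108
[-0.30814121 -0.175123   -4.06925179] [ 0.07777156 -0.02769237  0.02813705] 171.5243208546362 [ 0.49738855 -0.1222146   0.29003096]
yellow [([280, 0, 84, 6, 494], [321.7, 2.5]), ([305, 24, 34, 122, 1541], [321.4, 93.8])]
red [([200, 333, 8, 17, 105], [203.2, 340.8])]
green [([313, 52, 17, 48, 765], [321.4, 74.9])]
blue [([286, 206, 71, 141, 5658], [320.5, 265.3]), ([200, 254, 19, 39, 467], [206.4, 271.4])]
```

View pics/w7c.png

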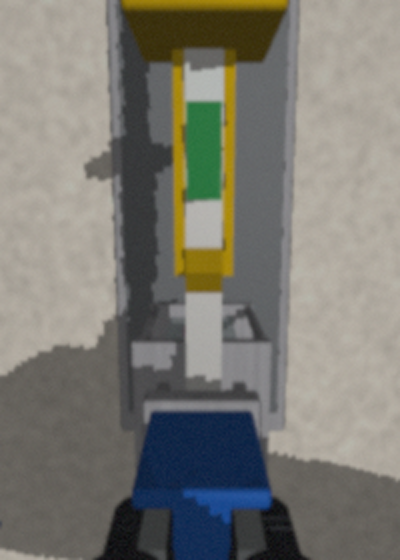

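The carrier is threaded on the bar; crop shows pad at image (321,75), ridge near row 133, plate at rows 0–30, all within ~1 mm of the handle's column.

Run:
```python
from rig import robot
from h import *
import json
W=json.load(open("w7.json")); W1=json.load(open("w1.json")); s=robot.read_state(); T=R.from_rotvec(s["eef_rot"])
x,e=tri([(W,(321.4,75.2)),(W1,(319.3,111.2))]); print("pad",x,e, "tool",T.inv().apply(x-s["tool_pos"]))
for z in (.173,.176,.179,.182):
    f=lambda uv,zz: T.inv().apply(plane(W,uv,zz)-s["tool_pos"])[:2].round(4)
    print(z,"pad",f((321.4,75.5),z+.003),"padends",f((321,100),z+.003)[0],f((321,51.5),z+.003)[0],"plate base",f((321,24),z),"crest?",f((321,135),z+.006),"bar",f((322,170),z))
print("front flange top/bot",T.inv().apply(plane(W,(320.5,247),.2545)-s["tool_pos"]),T.inv().apply(plane(W,(320.5,206),.2085)-s["tool_pos"]))
```

```text
pad [ 0.48404355 -0.20273176  0.17790334] [3.140537053340908e-05, 3.1405370533374526e-05] tool [0.08201296 0.00131561 0.11208159]
0.173 pad [0.082  0.0013] padends 0.0699 0.0934 plate base [0.1065 0.0011] crest? [0.0522 0.0012] bar [0.0322 0.0018]
0.176 pad [0.0818 0.0013] padends 0.0699 0.093 plate base [0.1059 0.0011] crest? [0.0525 0.0012] bar [0.0328 0.0017]
0.179 pad [0.0816 0.0013] padends 0.0699 0.0926 plate base [0.1053 0.0011] crest? [0.0528 0.0012] bar [0.0334 0.0017]
0.182 pad [0.0814 0.0013] padends 0.0699 0.0922 plate base [0.1047 0.0011] crest? [0.0531 0.0012] bar [0.034  0.0017]
front flange top/bot [0.02229962 0.00090201 0.03550771] [0.02223863 0.00091303 0.08150773]
```

```bash
python3 -m pendant '[{"claw":0,"tx":0.005,"ty":0.0007,"tz":0.004,"ax":0,"ay":0,"az":0},{"claw":0,"tx":0.012,"ty":0.0007,"tz":0.010,"ax":0,"ay":0,"az":0},{"claw":0,"tx":0.022,"ty":0.0007,"tz":0.015,"ax":0,"ay":0,"az":0},{"claw":0,"tx":0.035,"ty":0.0007,"tz":0.016,"ax":0,"ay":0,"az":0},{"claw":0,"tx":0.05,"ty":0.0007,"tz":0.016,"ax":0,"ay":0,"az":0},{"claw":0,"tx":0.065,"ty":0.0007,"tz":0.016,"ax":0,"ay":0,"az":0},{"claw":0,"tx":0.08,"ty":0.0007,"tz":0.016,"ax":0,"ay":0,"az":0},{"claw":0,"tx":0.092,"ty":0.0007,"tz":0.016,"ax":0,"ay":0,"az":0},{"claw":0,"tx":0.1,"ty":0.0007,"tz":0.016,"ax":0,"ay":0,"az":0},{"claw":0,"tx":0.1,"ty":0.0007,"tz":0.016,"ax":0,"ay":0,"az":0}]' 60
python3 - <<'E'
from rig import robot
from h import *
import json
s=robot.read_state(); print(s["force"],s["moment"],toolyaw(s),s["tool_pos"])
T=R.from_rotvec(s["eef_rot"]); print("pad rel tool",T.inv().apply(np.array([.48404,-.20273,.178])-s["tool_pos"]),"F tool",T.inv().apply(s["force"]))
i=robot.camera_info("wrist"); im=robot.snapshot("wrist"); cv2.imwrite("pics/w8.png",im)
json.dump({k:np.array(v).tolist() for k,v in i.items()},open("w8.json","w"))
for c in ("yellow","green","blue"): print(c,blobs(im,c,(200,0,440,400),20))
cv2.imwrite("pics/w8c.png",cv2.resize(im[60:280,220:420],None,fx=2.5,fy=2.5,interpolation=2))
E
```

```text
time_s: 11.42
tool_pos: [0.4859, -0.1962, 0.2781]
eef_rot: [-2.051, 2.379, -0.0]
force: [1.0, -0.5, -2.6]
opening: 0.108
[ 0.9741448  -0.53147008 -2.57817612] [-0.01683374  0.00613543 -0.00230358] 171.53859274813843 [ 0.48587251 -0.19622141  0.27808299]
pad rel tool [0.00672014 0.00086638 0.10008203] F tool [ 0.38267487 -1.04144721  2.57824713]
yellow [([281, 156, 80, 39, 2069], [321.1, 178.6])]
green []
blue [([286, 206, 71, 141, 5635], [320.4, 265.1]), ([200, 333, 8, 17, 107], [203.2, 340.7])]
```

View pics/w8c.png

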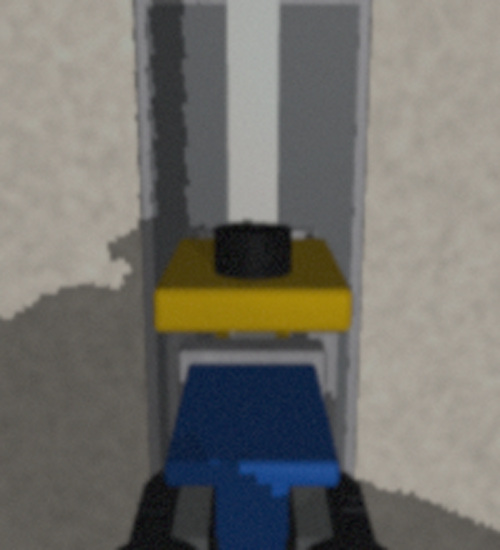

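Crop shows the plate's face (lower edge at row ~192 in the full frame) still a few mm ahead of the saddle's front edge (row ~200), laterally centred.

```bash
python3 - <<'E'
from rig import robot
from h import *
import json
W=json.load(open("w8.json")); s=robot.read_state(); T=R.from_rotvec(s["eef_rot"])
for z in (.209,.211,.213): print("plate face",T.inv().apply(plane(W,(321,192.5),z)-s["tool_pos"]))
for z in (.195,.1965): print("saddle front",T.inv().apply(plane(W,(321,199.5),z)-s["tool_pos"]))
E
python3 -m pendant '[{"claw":0,"tx":0.001,"ty":0,"tz":0,"ax":0,"ay":0,"az":0},{"claw":0,"tx":0.002,"ty":0,"tz":0,"ax":0,"ay":0,"az":0},{"claw":0,"tx":0.003,"ty":0,"tz":0,"ax":0,"ay":0,"az":0},{"claw":0,"tx":0.004,"ty":0,"tz":0,"ax":0,"ay":0,"az":0},{"claw":0,"tx":0.004,"ty":0,"tz":0,"ax":0,"ay":0,"az":0},{"claw":0,"tx":0.004,"ty":0,"tz":0,"ax":0,"ay":0,"az":0}]' 60
python3 - <<'E'
from rig import robot
from h import *
for k in range(3):
    s=robot.read_state(); T=R.from_rotvec(s["eef_rot"]); print("pad rel tool",T.inv().apply(np.array([.48404,-.20273,.178])-s["tool_pos"]).round(4),"F tool",T.inv().apply(s["force"]).round(2)); robot.snapshot("side")
E
```

```text
plate face [0.03215026 0.00105459 0.06899576]
plate face [0.03269527 0.00105091 0.06699554]
plate face [0.03324028 0.00104723 0.06499532]
saddle front [0.02492768 0.001084   0.08299865]
saddle front [0.02536999 0.0010812  0.08149847]
time_s: 12.22
tool_pos: [0.4854, -0.1988, 0.278]
eef_rot: [-2.052, 2.379, 0.0]
force: [-0.4, 0.5, -2.8]
opening: 0.11
pad rel tool [0.0041 0.0008 0.1   ] F tool [-0.45  0.47  2.81]
pad rel tool [0.0041 0.0008 0.1001] F tool [-1.53  0.48  4.3 ]
pad rel tool [0.0041 0.0008 0.1   ] F tool [-0.58  0.12  2.63]
```

```bash
python3 -m pendant '[{"claw":0,"tx":0.001,"ty":0,"tz":0,"ax":0,"ay":0,"az":0},{"claw":0,"tx":0.002,"ty":0,"tz":0,"ax":0,"ay":0,"az":0},{"claw":0,"tx":0.003,"ty":0,"tz":0,"ax":0,"ay":0,"az":0},{"claw":0,"tx":0.004,"ty":0,"tz":0,"ax":0,"ay":0,"az":0},{"claw":0,"tx":0.004,"ty":0,"tz":0,"ax":0,"ay":0,"az":0},{"claw":0,"tx":0.004,"ty":0,"tz":0,"ax":0,"ay":0,"az":0}]' 60
cat > f.py <<'E'
from rig import robot
from h import *
F=[]
for k in range(4):
    s=robot.read_state(); T=R.from_rotvec(s["eef_rot"]); F.append(T.inv().apply(s["force"])); p=T.inv().apply(np.array([.48404,-.20273,.178])-s["tool_pos"]); robot.snapshot("side")
print("pad rel",p.round(4),"F tool mean",np.mean(F,0).round(2),"z",s["tool_pos"][2].round(4))
E
python3 f.py
```

```text
time_s: 13.12
tool_pos: [0.485, -0.2018, 0.278]
eef_rot: [-2.052, 2.379, 0.0]
force: [-0.6, 0.0, -3.0]
opening: 0.108
pad rel [0.0011 0.0008 0.1   ] F tool mean [ 0.23 -0.11  3.06] z 0.278
```

```bash
python3 -m pendant '[{"claw":0,"tx":0.0005,"ty":0,"tz":0,"ax":0,"ay":0,"az":0},{"claw":0,"tx":0.001,"ty":0,"tz":0,"ax":0,"ay":0,"az":0},{"claw":0,"tx":0.001,"ty":0,"tz":0,"ax":0,"ay":0,"az":0}]' 60; python3 f.py
python3 -m pendant '[{"claw":0,"tx":0.0004,"ty":0,"tz":0,"ax":0,"ay":0,"az":0},{"claw":0,"tx":0.0007,"ty":0,"tz":0,"ax":0,"ay":0,"az":0},{"claw":0,"tx":0.0007,"ty":0,"tz":0,"ax":0,"ay":0,"az":0}]' 60; python3 f.py
```

```text
time_s: 13.7
tool_pos: [0.4849, -0.2026, 0.2781]
eef_rot: [-2.052, 2.379, -0.0]
force: [-0.9, 0.1, -3.3]
opening: 0.108
pad rel [0.0003 0.0008 0.1   ] F tool mean [-0.44  0.37  3.3 ] z 0.278
time_s: 14.28
tool_pos: [0.4848, -0.2029, 0.278]
eef_rot: [-2.052, 2.378, 0.0]
force: [0.3, 1.6, -2.2]
opening: 0.111
pad rel [-0.      0.0008  0.1001] F tool mean [-0.94 -0.08  2.88] z 0.2781
```

```bash
python3 -m pendant '[{"claw":0,"tx":0.0004,"ty":0,"tz":0,"ax":0,"ay":0,"az":0},{"claw":0,"tx":0.0006,"ty":0,"tz":0,"ax":0,"ay":0,"az":0},{"claw":0,"tx":0.0006,"ty":0,"tz":0,"ax":0,"ay":0,"az":0}]' 60; python3 f.py
```

```text
time_s: 14.85
tool_pos: [0.4848, -0.2031, 0.2781]
eef_rot: [-2.052, 2.378, 0.001]
force: [0.8, 3.7, -1.8]
opening: 0.11
pad rel [-1.000e-04  8.000e-04  1.001e-01] F tool mean [-3.85 -0.13  1.56] z 0.2781
```

Gentle contact with the plate (≈4 N). Back off ~1.5 mm to the middle of the room, then lower.

```bash
python3 -m pendant '[{"claw":0,"tx":-0.001,"ty":0,"tz":0,"ax":0,"ay":0,"az":0},{"claw":0,"tx":-0.0022,"ty":0,"tz":0,"ax":0,"ay":0,"az":0},{"claw":0,"tx":-0.0022,"ty":0,"tz":0.003,"ax":0,"ay":0,"az":0},{"claw":0,"tx":-0.0022,"ty":0,"tz":0.006,"ax":0,"ay":0,"az":0},{"claw":0,"tx":-0.0022,"ty":0,"tz":0.008,"ax":0,"ay":0,"az":0},{"claw":0,"tx":-0.0022,"ty":0,"tz":0.009,"ax":0,"ay":0,"az":0},{"claw":0,"tx":-0.0022,"ty":0,"tz":0.009,"ax":0,"ay":0,"az":0}]' 60; python3 f.py
```

```text
time_s: 15.92
tool_pos: [0.485, -0.2019, 0.2712]
eef_rot: [2.052, -2.379, -0.0]
force: [0.1, 0.1, -2.9]
opening: 0.11
pad rel [0.001  0.0009 0.0934] F tool mean [-0.22 -0.18  3.12] z 0.2714
```

```bash
python3 -m pendant '[{"claw":0,"tx":0,"ty":0,"tz":0.0015,"ax":0,"ay":0,"az":0},{"claw":0,"tx":0,"ty":0,"tz":0.003,"ax":0,"ay":0,"az":0},{"claw":0,"tx":0,"ty":0,"tz":0.003,"ax":0,"ay":0,"az":0}]' 60; python3 f.py;  python3 -m pendant '[{"claw":0,"tx":0,"ty":0,"tz":0.0008,"ax":0,"ay":0,"az":0},{"claw":0,"tx":0,"ty":0,"tz":0.0015,"ax":0,"ay":0,"az":0},{"claw":0,"tx":0,"ty":0,"tz":0.0015,"ax":0,"ay":0,"az":0}]' 60; python3 f.py
```

```text
time_s: 16.5
tool_pos: [0.4849, -0.2018, 0.2689]
eef_rot: [2.052, -2.379, -0.001]
force: [0.0, -0.1, -3.8]
opening: 0.109
pad rel [0.001  0.0008 0.091 ] F tool mean [0.16 0.17 3.54] z 0.269
time_s: 17.08
tool_pos: [0.485, -0.2019, 0.268]
eef_rot: [2.052, -2.379, 0.0]
force: [-1.3, 0.4, -2.8]
opening: 0.104
pad rel [0.001  0.0008 0.09  ] F tool mean [-0.22  0.3   2.6 ] z 0.268
```

```bash
python3 -m pendant '[{"claw":0,"tx":0,"ty":0,"tz":0.0008,"ax":0,"ay":0,"az":0},{"claw":0,"tx":0,"ty":0,"tz":0.0015,"ax":0,"ay":0,"az":0},{"claw":0,"tx":0,"ty":0,"tz":0.0015,"ax":0,"ay":0,"az":0}]' 60; python3 f.py;  python3 -m pendant '[{"claw":0,"tx":0,"ty":0,"tz":0.0005,"ax":0,"ay":0,"az":0},{"claw":0,"tx":0,"ty":0,"tz":0.001,"ax":0,"ay":0,"az":0},{"claw":0,"tx":0,"ty":0,"tz":0.001,"ax":0,"ay":0,"az":0}]' 60; python3 f.py
```

```text
time_s: 17.65
tool_pos: [0.485, -0.2019, 0.2668]
eef_rot: [2.052, -2.379, 0.0]
force: [-0.2, -1.1, -2.7]
opening: 0.109
pad rel [0.001  0.0009 0.0888] F tool mean [0.06 0.   2.44] z 0.2668
time_s: 18.23
tool_pos: [0.485, -0.2019, 0.266]
eef_rot: [-2.052, 2.379, -0.0]
force: [0.6, 0.1, -2.4]
opening: 0.109
pad rel [0.001  0.0009 0.0881] F tool mean [-0.23 -0.04  2.23] z 0.2661
```

```bash
python3 -m pendant '[{"claw":0,"tx":0,"ty":0,"tz":0.0004,"ax":0,"ay":0,"az":0},{"claw":0,"tx":0,"ty":0,"tz":0.0008,"ax":0,"ay":0,"az":0},{"claw":0,"tx":0,"ty":0,"tz":0.0008,"ax":0,"ay":0,"az":0}]' 60; python3 f.py;  python3 -m pendant '[{"claw":0,"tx":0,"ty":0,"tz":0.0004,"ax":0,"ay":0,"az":0},{"claw":0,"tx":0,"ty":0,"tz":0.0008,"ax":0,"ay":0,"az":0},{"claw":0,"tx":0,"ty":0,"tz":0.0008,"ax":0,"ay":0,"az":0}]' 60; python3 f.py
```

```text
time_s: 18.8
tool_pos: [0.4851, -0.2019, 0.2655]
eef_rot: [-2.052, 2.379, -0.0]
force: [0.4, -0.4, -2.4]
opening: 0.111
pad rel [0.001  0.0009 0.0875] F tool mean [ 0.43 -0.3   2.41] z 0.2655
time_s: 19.38
tool_pos: [0.485, -0.2019, 0.2651]
eef_rot: [-2.052, 2.379, -0.0]
force: [-0.3, -0.2, -1.1]
opening: 0.106
pad rel [0.001  0.0009 0.0871] F tool mean [0.12 0.43 0.12] z 0.2651
```

Weight is now carried by the bar (Fz≈0). Release.

```bash
python3 -m pendant '[{"claw":0.15,"tx":0,"ty":0,"tz":0,"ax":0,"ay":0,"az":0},{"claw":0.25,"tx":0,"ty":0,"tz":0,"ax":0,"ay":0,"az":0},{"claw":0.4,"tx":0,"ty":0,"tz":0,"ax":0,"ay":0,"az":0},{"claw":0.5,"tx":0,"ty":0,"tz":0,"ax":0,"ay":0,"az":0},{"claw":0.5,"tx":0,"ty":0,"tz":0,"ax":0,"ay":0,"az":0}]' 20
python3 - <<'E'
from rig import robot
from h import *
s=robot.read_state(); print(s["force"],s["tool_pos"],s["opening"])
im=robot.snapshot("wrist"); cv2.imwrite("pics/w9.png",im)
for c in ("blue","yellow"): print(blobs(im,c,(200,0,440,400),20))
E
```

```text
time_s: 20.2
tool_pos: [0.485, -0.2018, 0.2648]
eef_rot: [-2.052, 2.379, -0.0]
force: [0.1, -0.3, -0.8]
opening: 0.499
[ 0.12442828 -0.26658075 -0.77543202] [ 0.48502029 -0.20184371  0.26484631] 0.4989101239785518
[([286, 217, 70, 131, 6849], [320.4, 281.9]), ([200, 356, 4, 18, 59], [201.3, 363.5])]
[([278, 170, 86, 46, 2630], [321.2, 198.6])]
```

```bash
python3 -m pendant '[{"claw":0.5,"tx":0,"ty":0,"tz":-0.02,"ax":0,"ay":0,"az":0},{"claw":0.5,"tx":0,"ty":0,"tz":-0.05,"ax":0,"ay":0,"az":0},{"claw":0.5,"tx":0,"ty":0,"tz":-0.09,"ax":0,"ay":0,"az":0},{"claw":0.5,"tx":-0.01,"ty":0,"tz":-0.14,"ax":0,"ay":0,"az":0},{"claw":0.5,"tx":-0.03,"ty":0,"tz":-0.16,"ax":0,"ay":0,"az":0},{"claw":0.5,"tx":-0.03,"ty":0,"tz":-0.16,"ax":0,"ay":0,"az":0},{"claw":0.5,"tx":-0.03,"ty":0,"tz":-0.16,"ax":0,"ay":0,"az":0}]' 20
python3 - <<'E'
from rig import robot
from h import *
import json
i=robot.camera_info("wrist"); im=robot.snapshot("wrist"); cv2.imwrite("pics/w10.png",im)
json.dump({k:np.array(v).tolist() for k,v in i.items()},open("w10.json","w"))
for c in ("blue","yellow","green"): print(c,blobs(im,c,(200,0,440,400),20))
a=im[50:290,220:420]; b=robot.snapshot("side")[140:230,330:460]; c=robot.snapshot("scene")[150:270,180:310]
z=lambda x:cv2.resize(x,(int(x.shape[1]*580/x.shape[0]) if x is a else 330,580 if x is a else (229 if x is b else 305)),interpolation=2)
A,B,C=z(a),z(b),z(c); r=np.zeros((580,330,3),np.uint8); r[:229]=B; r[240:545]=C
cv2.imwrite("pics/c10.png",np.hstack([A[:, :460],r]))
E
```

```text
time_s: 21.12
tool_pos: [0.4878, -0.1791, 0.3834]
eef_rot: [2.052, -2.377, -0.003]
force: [-0.9, 0.2, -0.8]
opening: 0.5
blue [([301, 133, 36, 67, 1479], [318.7, 167.3]), ([200, 256, 33, 41, 749], [212.6, 274.0])]
yellow [([296, 117, 47, 14, 586], [318.8, 123.9])]
green []
```

View pics/c10.png

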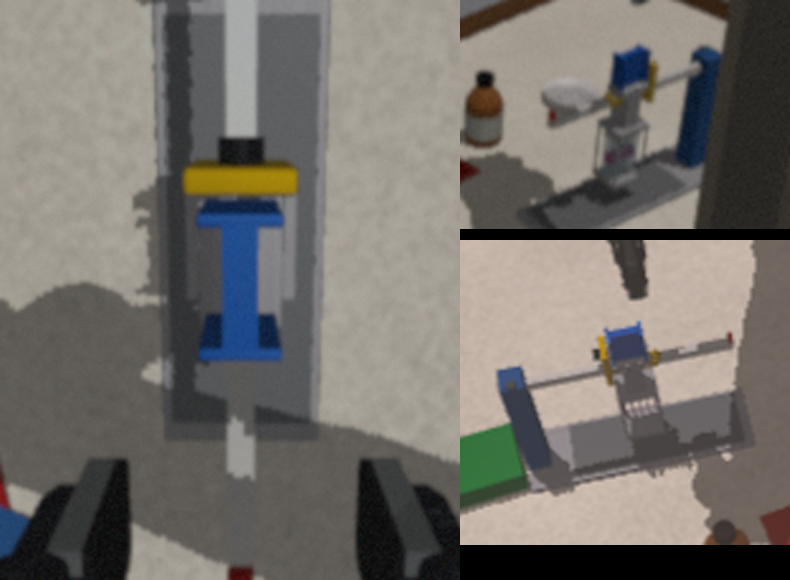

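The final composite shows the blue carrier seated between plate and ridge, web parallel to the bar and rack hanging straight, with the fingers clear. I'll do a last check that the carrier is still and the other objects haven't moved, then hand in.

Run:
```python
from rig import robot
from h import *
a=cv2.imread("pics/scene0.png"); b=robot.snapshot("scene")
for c in ("orange","green"): print(c,blobs(a,c,(150,130,450,260),10),blobs(b,c,(150,130,450,260),10))
im=robot.snapshot("wrist"); print(blobs(im,"blue",(240,0,440,400),20)); s=robot.read_state(); print(s["time_s"],s["force"])
robot.close_job()
```

```text
orange [([382, 135, 14, 8, 46], [388.7, 138.2])] [([382, 135, 14, 8, 46], [388.7, 138.2])]
green [([244, 195, 7, 4, 16], [246.9, 196.4]), ([150, 223, 55, 36, 1161], [176.0, 239.9])] [([150, 223, 55, 35, 1146], [175.9, 240.0])]
[([301, 133, 36, 67, 1507], [318.6, 167.9])]
21.375 [-0.2970312   0.31981041  1.06644589]
the job is handed in; nothing more can be done
```

I moved the blue-handled carrier to the nest on the blue-post rail and let go, then handed the job in at about 21 s of the 54 s allowed. I lifted it 20 mm off the first rail and took it out over the red stop. Then I threaded it onto the second bar above its stop and over the ridge, and brought it to the plate with a light touch of about 4 N. I backed off about 1.5 mm and lowered it until the bar carried its weight.

**Last checks:**
- **Seating:** The force on the gripper fell from about 3 N to 0.1 N before I let go, and the gripper lowered only 0.3 mm more on release. The final pictures show the carrier between the plate and the ridge, hanging straight and still, with the fingers well clear.
- **Other things:** The orange handle is in exactly the same pixels as before. The green slide box is within a pixel. I did not measure the bottle, dish, mouse and cup afterwards.
- **Pad:** The green pad is hidden under the carrier, so "fully down" is inferred from the force and height, not seen. The second bar's height came out at 0.1737 m by contact and about 0.175 m by camera, which agree within the calibration error.

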